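# Close a split cam template and trace its edge

## Task

Slide the loose half of the blue cam template back against the fence and along it until it butts flush against the fixed half, with no gap or step at the joint. Then stand the orange-handled tracing stylus on the steel plate with its foot against the curved edge at the green mark and run it along the edge, over the joint, to the red mark, keeping the foot on the edge the whole way. Leave the stylus standing upright on the plate at the red mark, with the template still closed, and do not disturb the tape roll, oil bottle and screwdriver.

Things in the scene. Friction and masses are not known exactly. Their poses are not given: they have to be found in the camera images.
- fixture: Steel base plate 150 x 295 x 8 mm, fixed to the bench; origin on the bench at z = 0, z up. In its frame (mm): plate x -75..75, y -120..175, top at z = 8; a steel fence along its back, face at x = 50, 18 thick, top at z = 24. The fixed half fills y -105..0, the loose half y 0..105 when closed, both back to the fence; the joint is the plane y = 0. The curved edge faces -x, to the robot.
- fixed_half: Fixed blue half of the cam template, 20 mm thick, on the plate (z 8..28 mm); origin at point seam, axes of the fixture. From y = -100 to 0 mm its edge is a concave arc of radius 80 mm about hollow_centre, deepest at (17.6, -50) mm, running smoothly into the loose half's arc at (0, 0). A red stripe on its top at edge point (5.4, -92.4) mm marks the end of the run.
- loose_corner (a point): Point of the loose half, at the bottom, where its curved edge meets its joint face. It lies at point seam when the template is closed. Its axes are those of the loose half, parallel to the fixture's when closed (x to the fence, y along it, away from the joint).
- loose_half: Loose blue half, 0.9 kg, 68 x 105 x 20 mm, sliding on the plate; origin at the bottom, 50 mm before its flat back, mid-length (fixture (0, 52.5, 8) mm when closed). Starts 25 to 60 mm from the joint, 12 to 25 mm off the fence, turned up to 6 degrees. Closed, its edge is a convex arc of radius 80 mm about lobe_centre, y 0..100, crown (-17.6, 50). Green stripe (start) at edge (-5.4, 92.4).
- handle (a point): Centre of the black handle bar on the loose half: 18 mm thick across x, 50 mm long along y, 36 mm high, standing on the 20 mm half (top 64 mm, this centre 46 mm above the bench). Pressed down while it is pushed here, the half sticks and tips; held up lightly it slides easily. 10 mm in +x and 52.5 mm in +y of loose_corner.
- seam (a point): Point on the plate's top, fixture frame (0, 0, 8) mm, where the curved edge crosses the joint; fixed.
- stylus_handle (a point): Middle of the stylus's upright orange handle, 88 mm above the underside of its foot. Handle: round, diameter 28 mm, from 46 to 112 mm above the underside. It sits on a rubber bush that gives up to 10 mm sideways in any direction, at 0.4 N per mm, and springs back; it does not tilt or turn. Stylus 0.44 kg in all.
- stylus_foot (a point): Centre of the underside of the stylus's foot, a round steel disc of diameter 36 mm, 14 mm high, below the handle; above it a neck of diameter 20 mm. The stylus starts upright on the bench to the right of the fixture. The rim of the disc is what traces the edge, so the foot's centre runs 18 mm outside the edge.
- lobe_centre (a point): Centre of the convex arc, fixture frame (62.4, 50) mm; the foot's centre runs 98 mm from it.
- hollow_centre (a point): Centre of the concave arc, fixture frame (-62.4, -50) mm; the foot's centre runs 62 mm from it. The foot changes from one arc to the other at fixture frame (-14.1, -11.3) mm.
- path0 (a point): Point on the plate's top where the foot's centre stands when it touches the closed edge at the green mark (1 of 7 along the run, 33 mm apart).
- path1 (a point): Point on the plate's top where the foot's centre stands when it touches the closed edge on the lobe (2 of 7 along the run, 33 mm apart).
- path2 (a point): Point on the plate's top where the foot's centre stands when it touches the closed edge past the crown of the lobe (3 of 7 along the run, 33 mm apart).
- path3 (a point): Point on the plate's top where the foot's centre stands when it touches the closed edge near the end of the lobe (4 of 7 along the run, 33 mm apart).
- path4 (a point): Point on the plate's top where the foot's centre stands when it touches the closed edge into the hollow on the fixed half (5 of 7 along the run, 33 mm apart).
- path5 (a point): Point on the plate's top where the foot's centre stands when it touches the closed edge through the hollow (6 of 7 along the run, 33 mm apart).
- path6 (a point): Point on the plate's top where the foot's centre stands when it touches the closed edge at the red mark (7 of 7 along the run, 33 mm apart).
- tape_roll: Roll of beige tape lying flat, 104 mm across, 25 mm high; bystander. Origin under its centre.
- oil_bottle: Small oil bottle with red needle cap, 32 mm across, 97 mm high, standing; bystander. Origin under its centre.
- screwdriver: Red-handled screwdriver, 157 mm long, lying; bystander. Origin under its centre.
Not all that is in view belongs to the job. Of the things that look like the part that bears stylus_handle, the smaller one is meant.

How it is judged (in metres and radians):
On the way, in this order (a step that is already met when the one before it is completed fails the run):
1. the loose half is butted against the fixed half, gap and step under 2.5 mm (x of loose_corner in the frame of fixture between -0.0025 and 0.0025 m and y of loose_corner in the frame of fixture between -0.0025 and 0.0025 m and z of loose_corner in the frame of fixture between 0.005 and 0.011 m and angle between the y axis of loose_half and the y axis of fixture, either way round below 0.03 rad), for 0.2 s.
2. the stylus foot is in contact with the edge at the green mark, the template closed (all of step 1 and horizontal distance between stylus_foot and path0 below 0.012 m and z of stylus_foot in the frame of fixture between 0.003 and 0.022 m and (contact force between stylus and loose_half above 0.2 N or contact force between stylus and fixed_half above 0.2 N)), for 0.05 s.
3. the stylus foot is in contact with the edge on the lobe, the template closed (all of step 1 and horizontal distance between stylus_foot and path1 below 0.012 m and z of stylus_foot in the frame of fixture between 0.003 and 0.022 m and (contact force between stylus and loose_half above 0.2 N or contact force between stylus and fixed_half above 0.2 N)), for 0.05 s.
4. the stylus foot is in contact with the edge past the crown of the lobe, the template closed (all of step 1 and horizontal distance between stylus_foot and path2 below 0.012 m and z of stylus_foot in the frame of fixture between 0.003 and 0.022 m and (contact force between stylus and loose_half above 0.2 N or contact force between stylus and fixed_half above 0.2 N)), for 0.05 s.
5. the stylus foot is in contact with the edge near the end of the lobe, the template closed (all of step 1 and horizontal distance between stylus_foot and path3 below 0.012 m and z of stylus_foot in the frame of fixture between 0.003 and 0.022 m and (contact force between stylus and loose_half above 0.2 N or contact force between stylus and fixed_half above 0.2 N)), for 0.05 s.
6. the stylus foot is in contact with the edge into the hollow on the fixed half, the template closed (all of step 1 and horizontal distance between stylus_foot and path4 below 0.012 m and z of stylus_foot in the frame of fixture between 0.003 and 0.022 m and (contact force between stylus and loose_half above 0.2 N or contact force between stylus and fixed_half above 0.2 N)), for 0.05 s.
7. the stylus foot is in contact with the edge through the hollow, the template closed (all of step 1 and horizontal distance between stylus_foot and path5 below 0.012 m and z of stylus_foot in the frame of fixture between 0.003 and 0.022 m and (contact force between stylus and loose_half above 0.2 N or contact force between stylus and fixed_half above 0.2 N)), for 0.05 s.
8. the stylus foot is in contact with the edge at the red mark, the template closed (all of step 1 and horizontal distance between stylus_foot and path6 below 0.012 m and z of stylus_foot in the frame of fixture between 0.003 and 0.022 m and (contact force between stylus and loose_half above 0.2 N or contact force between stylus and fixed_half above 0.2 N)), for 0.05 s.
At the end, for the whole second after the job is handed in: The template is closed: gap and step at the joint under 2.5 mm, halves parallel within 0.03 rad, flat on the plate. The stylus stands upright (within 0.08 rad) and at rest on the plate, its foot's centre within 25 mm of path6, at the red mark (all of step 1 and horizontal distance between stylus_foot and path6 below 0.025 m and z of stylus_foot in the frame of fixture between 0.005 and 0.011 m and angle between stylus's own z axis and vertical below 0.08 rad and linear speed of each of stylus, loose_half below 0.01 m/s); the robot touches nothing.
It fails at once if between the marks the stylus foot, low over the plate (less than 16 mm above it), is more than 6 mm off the curved edge (z of stylus_foot in the frame of fixture between -0.002 and 0.024 m and x of stylus_foot in the frame of fixture between -0.09 and 0.05 m and ((y of stylus_foot in the frame of fixture between -0.011 and 0.088 m and horizontal distance between stylus_foot and lobe_centre above 0.104 m) or (y of stylus_foot in the frame of fixture between -0.068 and -0.011 m and horizontal distance between stylus_foot and hollow_centre below 0.056 m))).
It fails at once if a bystander (tape roll, oil bottle, screwdriver) is moved more than 25 mm (distance of any of tape_roll, oil_bottle, screwdriver from where it was at the start of the episode above 0.025 m).
It also fails if it takes over 72 s, if anything falls off the work surface, if the arm or the gripper's body presses on something with over 40 N, if the wrist force passes 120 N, or if a joint passes its speed limit or range.

## Robot

A 7-joint arm with a two-finger parallel gripper is mounted at the origin on a cart in front of the work surface, level with it; the furniture and walls round the work are solid. World frame = base frame: x ahead of the robot, y to its left, z up, the work surface at z = 0. Lengths are in mm, angles in rad, forces in N, time in s.
With the tool pointing down it reaches from about 400 to 875 mm from the base axis. Payload 4.4 kg.
Tool frame: the origin (TCP) lies at the very end of the fingers, on their centre line; the grasp point (between the pads) lies 19 mm behind it; z points along the fingers, x is the direction in which the jaws open and shut, and the axes are right-handed (so a half turn about z gives the same grasp; the last joint's range is limited). The gripper opens to 85 mm and grips with 20 to 120 N. Pads are 22 mm wide; open, the fingers measure 114 mm over their backs; the gripper's body (76 mm by 85 mm) begins 54 mm behind the grasp point. The pads swing forward as they close: fully open they stand 13 mm farther back than shut.
Start: joints at [-1.374, 0.628, 0.038, 1.517, -0.027, 0.996, -0.02], TCP at [168.836, 627.704, 231.313] pointing down, gripper open.
Joint ranges: [-3.06, 3.06], [-0.37, 2.12], [-1.25, 1.32], [0.18, 2.47], [-1.1, 4.24], [0.23, 1.98], [-2.94, 2.94]. Speed limits (rad/s): [2.57, 2.57, 3.14, 3.14, 3.14, 3.14, 3.14].

## Interface

Orientations are given as [roll, pitch, yaw] about the fixed x, y, z axes, in that order (R = Rz(yaw) Ry(pitch) Rx(roll)).
In Python, from cell import ctrl, get_image, job, models gives the robot as it stands.
- The arm moves only by the tool move_arm, never from a script. Its argument "moves" is a list that holds one entry, the list of rows, each a list of 6 numbers: the shift along the tool's x, y, z in m, then the turn, a rotation vector about the tool's x, y, z in rad. A call has 1 to 20 rows; each row is the pose to reach, as a shift and turn from the pose commanded when the call began, along the tool's axes at that moment; what a row does not reach only later rows make up. A row lasts 1/8 s, in which the tool goes at most 62.5 mm and 10.7 degrees, less where a joint would pass 70% of its speed; a pose out of reach is approached as far as the arm can. A call with a gripper value outside its range is refused whole. "jaw" is the opening, from 0 (shut) to 1 (fully open), set as the call begins (left out, the last holds). The fingers move at their own pace and stop on an object; the grip force is fixed at half the most. Time passes only in rows, so rows that repeat a pose let the fingers close. It gives the time, the measured TCP pose, the force and the opening at its end, in the units of the state.
- ctrl.read_state(): the state, without advancing time (a new reading comes with each control period).
- get_image(name): name is "scene" or "top"; returns a dict with "color" (400x640x3 uint8, blue, green, red), "fov_y" (degrees; the focal length in pixels is half the picture's height over the tangent of half this angle, whatever the lens; pixels are square), "cx", "cy" (the principal point, pixels), "origin" and "orientation" of the camera in the world. Camera axes: x right, y up, looking along -z (the intrinsics and any distortion apply to the point x, -y, -z); pixel columns grow to the right and rows downward; lengths in mm; the calibration is good to about 2 mm. A picture is of the moment at which its call begins. There is no depth.
- job.finish_job(): hands the job in, once; it reports no verdict.
Trained networks look in the newest picture that a camera, given by its name, has taken for a name from the list of things; names that differ only in an ending like _2 or _b are one class to them, and where a whole thing is asked for, a point or a joint stands for the part that bears it (a point fixed in the world has none). Each returns a list of dicts, best first, with "score" (0 to 1); they miss things now and then, are a little off and sometimes report something else, mostly with a low value. They report only what shows in the picture. A call takes as long as a camera call. They do not tell look-alikes from the thing itself.
- models.cut_out(camera, thing): "pixels" (400x640 bool, what is visible of it) and "uv" ([column, row] in pixels, amid what is visible of it).
- models.place_of(camera, thing): "uv" ([column, row] in pixels: a listed point, or the origin of a listed thing).
The state is a dict: "clock": time; "qpos": joint angles; "qd": joint speeds; "tau": joint torques, N m; "eef_pos": TCP position; "tool_rot": TCP orientation; "force": force on the tool from outside, world axes, zero at the start; "torque": the same for the moment, N m; "width": finger opening in mm.
Only numpy, scipy, OpenCV 4.12 (cv2) and the standard library are available. Lean on these libraries where they do the work, as an engineer would, in place of code of your own. Each camera call takes 0.05 s, during which the arm holds its last target.

## Working session

There is one attempt and no reset: what is moved stays moved. The work goes in short steps, Python scripts to look and compute and a tool call to move; the robot and the scene stay as the last step left them, time stands still between calls to the robot, and variables do not carry over. Pictures are saved under pics/ and viewed, and the job is handed in when it is done.

Besides the shell and the picture viewer there is one more tool, called after "Call:" as name(argument=value, ...) on one line, values as JSON. move_arm: Moves the arm, as the interface text tells. Its arguments: {"type":"object","properties":{"moves":{"type":"array","items":{"type":"array","items":{"type":"array","items":{"type":"number"}}}},"jaw":{"type":"number"}},"required":["moves"]}

```bash
ls; mkdir -p pics; cat > h.py <<'E'
import numpy as np, cv2
from scipy.spatial.transform import Rotation as R
from cell import ctrl,get_image,job,models
def cam(im):
    f=200/np.tan(np.radians(im['fov_y'])/2)
    o=np.array(im['orientation'],float)
    Rm=o if o.shape==(3,3) else R.from_euler('xyz',o).as_matrix()
    return f,im['cx'],im['cy'],np.array(im['origin'],float),Rm
def ray(im,uv,z):
    f,cx,cy,o,Rm=cam(im)
    d=Rm@np.array([(uv[0]-cx)/f,-(uv[1]-cy)/f,-1.])
    return o+d*(z-o[2])/d[2]
def proj(im,p):
    f,cx,cy,o,Rm=cam(im)
    c=Rm.T@(np.array(p,float)-o)
    return np.array([cx+f*c[0]/-c[2],cy-f*c[1]/-c[2]])
E
python3 - <<'E'
from h import *
s=ctrl.read_state();print(s)
for n in ('scene','top'):
    im=get_image(n);cv2.imwrite(f'pics/{n}0.png',im['color']);print({k:v for k,v in im.items() if k!='color'})
    for t in ['fixture','fixed_half','loose_half','loose_corner','handle','seam','stylus_handle','stylus_foot','tape_roll','oil_bottle','screwdriver','path0','path6','lobe_centre','hollow_centre']:
        print(n,t,[(np.round(r['uv'],1).tolist(),round(r['score'],2)) for r in models.place_of(n,t)][:4])
E
```

```text
pics
{'clock': 0.0, 'qpos': array([-1.37377841,  0.62937655,  0.03842536,  1.51834895, -0.02700659,
        0.99627349, -0.01998493]), 'qd': array([-1.91030685e-04,  4.04474377e-05, -1.67271150e-03,  5.82245409e-04,
        9.03982043e-04,  1.44898161e-03,  4.88908111e-04]), 'tau': array([-6.26925048e-04, -5.63382411e+01,  1.22588307e+00, -1.93451339e+01,
        1.09504117e-02,  1.00495797e-02,  2.40972673e-05]), 'eef_pos': array([168.67376998, 627.10216419, 230.37514103]), 'tool_rot': array([3.14158196e+00, 1.88888562e-03, 1.30800374e+00]), 'force': array([0.37862448, 0.44129798, 0.08566331]), 'torque': array([0.02134739, 0.0360643 , 0.00345164]), 'width': 85.23296489959823}
{'fov_y': 50.99947348396119, 'cx': 324.7498026458213, 'cy': 195.39769509032, 'origin': array([-158.73082869, -734.4885584 ,  514.03088786]), 'orientation': array([ 1.11300882, -0.00967773, -0.992525  ])}
scene fixture [([267.7, 217.5], 0.59)]
scene fixed_half [([269.5, 212.3], 0.81), ([237.1, 210.4], 0.71)]
scene loose_half [([236.1, 210.1], 0.59), ([270.6, 229.5], 0.54)]
scene loose_corner [([367.7, 219.8], 0.
[... 1119 characters left out ...]
([239.0, 204.4], 0.97), ([259.8, 211.2], 0.2)]
top seam [([271.1, 204.2], 0.74), ([256.8, 214.9], 0.34)]
top stylus_handle [([373.1, 240.7], 0.68), ([374.9, 210.6], 0.53)]
top stylus_foot [([366.7, 245.9], 0.8), ([371.6, 211.1], 0.74), ([266.8, 215.2], 0.53)]
top tape_roll [([421.6, 182.4], 0.61)]
top oil_bottle [([239.0, 209.7], 0.59), ([363.1, 150.9], 0.49)]
top screwdriver [([432.6, 225.4], 0.85)]
top path0 [([246.4, 214.4], 0.87), ([266.6, 215.6], 0.79), ([235.6, 209.8], 0.75), ([296.5, 203.9], 0.74)]
top path6 [([246.4, 214.4], 0.87), ([266.6, 215.6], 0.79), ([235.6, 209.8], 0.75), ([296.5, 203.9], 0.74)]
top lobe_centre [([253.2, 181.2], 0.71)]
top hollow_centre [([288.3, 222.8], 0.6)]
```

```bash
python3 - <<'E'
import cv2
a=cv2.imread('pics/top0.png');c=a[130:280,200:460];cv2.imwrite('pics/top0c.png',cv2.resize(c,None,fx=3,fy=3,interpolation=cv2.INTER_CUBIC))
a=cv2.imread('pics/scene0.png');c=a[150:330,200:460];cv2.imwrite('pics/scene0c.png',cv2.resize(c,None,fx=3,fy=3,interpolation=cv2.INTER_CUBIC))
E
```

```text
(no output)
```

View pics/top0.png

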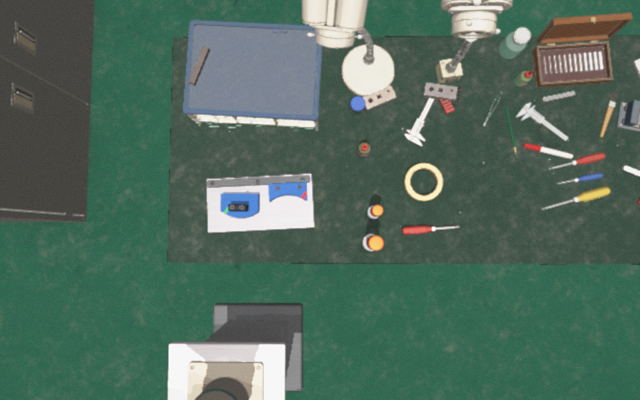

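View pics/top0c.png

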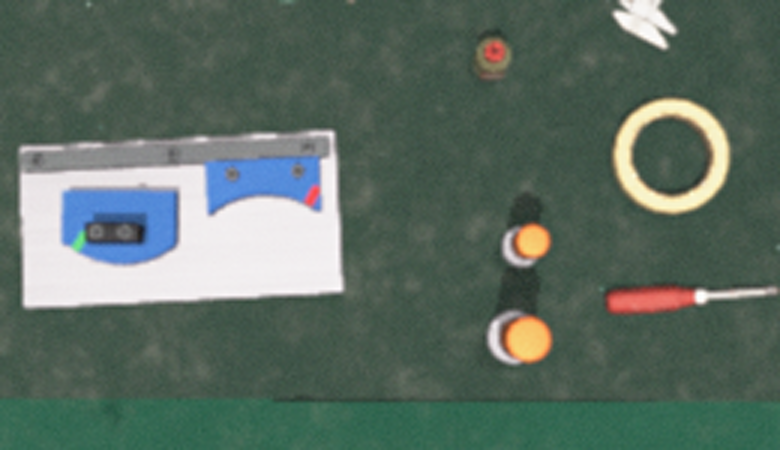

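View pics/scene0c.png

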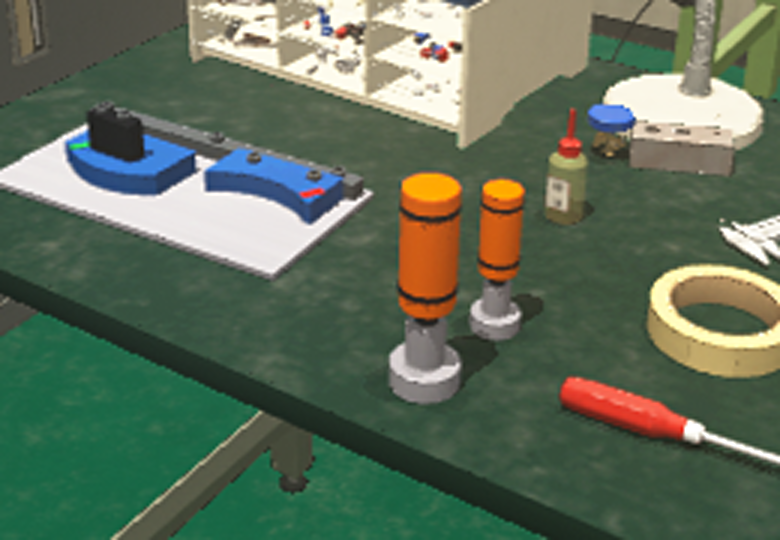

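View pics/scene0.png

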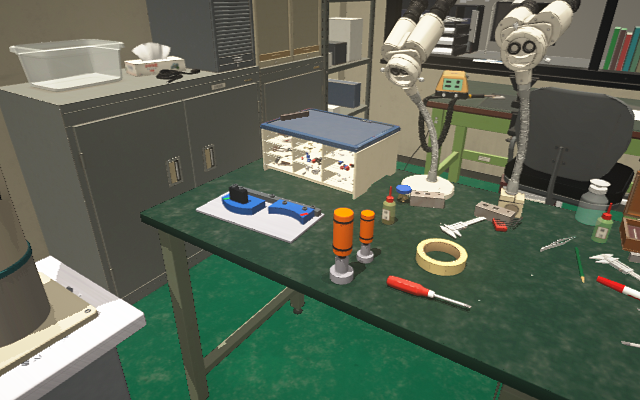

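```bash
python3 - <<'E'
import cv2
a=cv2.imread('pics/top0.png');c=a[165:245,200:320];cv2.imwrite('pics/top0d.png',cv2.resize(c,None,fx=6.5,fy=6.5,interpolation=cv2.INTER_CUBIC))
a=cv2.imread('pics/scene0.png');c=a[175:245,190:325];cv2.imwrite('pics/scene0d.png',cv2.resize(c,None,fx=5.9,fy=5.9,interpolation=cv2.INTER_CUBIC))
E
```

```text
(no output)
```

View pics/top0d.png

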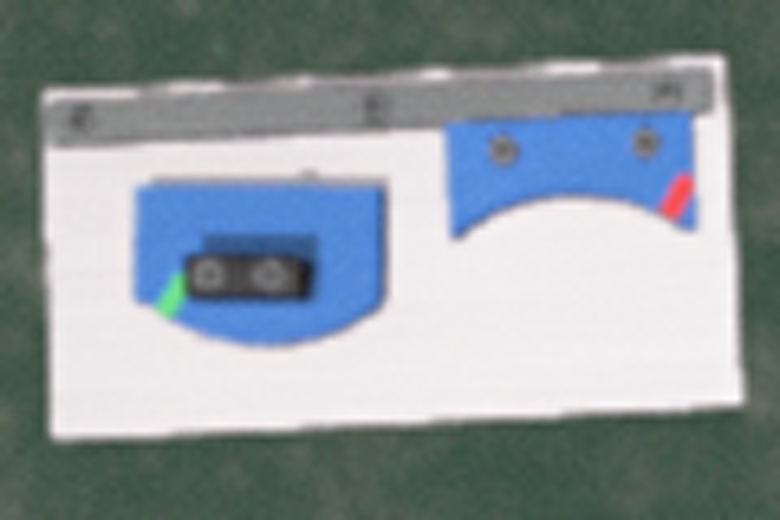

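View pics/scene0d.png

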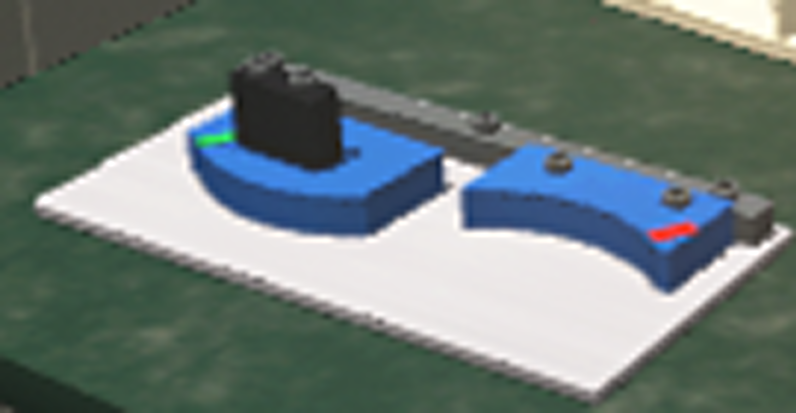

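```bash
cat > fit.py <<'E'
from h import *
from scipy.optimize import least_squares
T=get_image('top');S=get_image('scene')
def pt(x,y):return (200+(x+.5)/6.5-.5,165+(y+.5)/6.5-.5)
def ps(x,y):return (190+(x+.5)/5.9-.5,175+(y+.5)/5.9-.5)
FT=[((-75,175,8),(51,438)),((-75,-120,8),(745,403)),((75,-120,8),(723,56)),((75,175,8),(43,90)),((50,0,28),(444,122)),((0,0,28),(455,239)),((0,-105,28),(697,231)),((50,-105,28),(692,113))]
FS=[((-75,175,8),(38,203)),((-75,-120,8),(592,390)),((75,-120,8),(793,232)),((0,0,28),(463,190)),((0,-105,28),(672,250)),((50,0,28),(517,143)),((50,-105,28),(737,205)),((0,0,8),(465,229)),((0,-105,8),(670,290))]
LT=[((50,105,28),(135,186)),((50,0,28),(386,182)),((0,0,28),(386,300)),((0,105,28),(135,298))]
LS=[((0,0,28),(368,193)),((50,0,28),(443,150)),((0,0,8),(370,235)),((0,105,28),(190,132))]
def wp(q,p):
    c,s=np.cos(q[2]),np.sin(q[2]);return np.array([q[0]+c*p[0]-s*p[1],q[1]+s*p[0]+c*p[1],p[2]])
def res(q,A,B):
    r=[proj(T,wp(q,p))-pt(*u) for p,u in A]+[proj(S,wp(q,p))-ps(*u) for p,u in B]
    return np.array(r)
def fit(A,B,q0=(500,0,0)):
    s=least_squares(lambda q:res(q,A,B).ravel(),[500,-100,0],loss='soft_l1');return s.x
if __name__=='__main__':
    for A,B in ((FT,FS),(FT,[]),([],FS),(LT,LS),(LT,[]),([],LS)):
        q=fit(A,B);print(q,np.degrees(q[2]));
        if A and B:print(res(q,A,B).round(2).tolist())
    im=S
    for n,z,Z in(('stylus_foot',0,0),('stylus_handle',88,88),('tape_roll',0,0),('oil_bottle',0,0),('screwdriver',0,0)):
        for nm,i in (('scene',S),('top',T)):
            for r in models.place_of(nm,n)[:2]:print(n,nm,ray(i,r['uv'],z).round(1),r['score'])
E
python3 fit.py
```

```text
[ 5.39307265e+02 -1.16054652e+02  4.71369357e-02] 2.7007474768236537
[[-0.01, 0.19], [-0.64, 0.83], [0.38, 0.42], [-0.24, 0.06], [-0.05, 0.43], [-1.07, 0.55], [-0.09, 0.04], [-0.1, 0.06], [-0.48, -0.78], [0.97, -0.16], [0.84, -0.82], [-0.08, -0.51], [-0.03, 0.08], [2.63, -0.24], [0.03, -0.74], [-0.02, -0.05], [0.41, 0.61]]
[ 5.40167268e+02 -1.16672655e+02  5.02927630e-02] 2.8815630598012163
[ 5.38039552e+02 -1.16114422e+02  4.40566638e-02] 2.52426089716155
[ 5.13218192e+02 -8.79159428e+01 -5.20904612e-03] -0.2984563580340392
[[0.06, -0.25], [-0.5, 0.62], [-0.8, 0.64], [-0.36, 0.68], [0.38, 0.07], [0.97, -0.17], [0.58, 0.05], [0.19, -0.31]]
[ 5.15035960e+02 -8.93241140e+01  7.48648204e-03] 0.42894382439219414
[ 5.12218717e+02 -8.70570140e+01 -5.23350976e-03] -0.29985802106273485
stylus_foot scene [ 515.4 -402.5    0. ] 0.69
stylus_foot scene [ 432.1 -393.4    0. ] 0.57
stylus_foot top [ 515.9 -399.1    0. ] 0.67
stylus_foot top [ 422.2 -388.9    0. ] 0.61
stylus_handle scene [ 521.6 -401.2   88. ] 0.75
stylus_handle scene [ 483.7 -365.1   88. ] 0.59
stylus_handle top [ 516.2 -396.7   88. ] 0.7
stylus_handle top [ 436.4 -396.4   88. ] 0.63
tape_roll scene [ 585.4 -550.9    0. ] 0.79
tape_roll top [ 598.3 -543.4    0. ] 0.8
tape_roll top [512.9 -26.    0. ] 0.47
oil_bottle scene [ 694.6 -369.5    0. ] 0.69
oil_bottle top [ 686.3 -372.4    0. ] 0.67
screwdriver scene [ 463.  -559.8    0. ] 0.7
screwdriver top [ 474.6 -563.6    0. ] 0.73
```

```bash
python3 - <<'E'
from h import *
T=get_image('top');S=get_image('scene')
for z in(0,150,300,450):print(z,ray(T,(93,216),z).round(),ray(T,(60,221),z).round(),ray(S,(67,133),z).round(), ray(S,(5,90),z).round())
E
```

```text
0 [501. 381.   0.] [486. 474.   0.] [613. 963.   0.] [ 825. 1993.    0.]
150 [495. 312. 150.] [482. 395. 150.] [388. 468. 150.] [ 538. 1197.  150.]
300 [490. 243. 300.] [479. 316. 300.] [163. -28. 300.] [251. 401. 300.]
450 [484. 174. 450.] [475. 237. 450.] [ -63. -523.  450.] [ -36. -395.  450.]
```

```bash
cat > mv.py <<'E'
# usage: mv.py x y z yaw  -> row from the present measured-based commanded pose in cmd.json ; 'set' applies a row
import sys,json,os
import numpy as np
f='cmd.json'
c=json.load(open(f)) if os.path.exists(f) else [168.836,627.704,231.313,1.308]
def axes(y):return np.array([[np.cos(y),np.sin(y),0],[np.sin(y),-np.cos(y),0],[0,0,-1.]])
a=[float(v) for v in sys.argv[2:]]
if sys.argv[1]=='to':
    d=axes(c[3])@(np.array(a[:3])-c[:3]);print(np.round(d/1000,4).tolist(),'rot z',round(c[3]-a[3],4))
elif sys.argv[1]=='did':
    p=np.array(c[:3])+axes(c[3]).T@(np.array(a[:3])*1000);json.dump([*p,c[3]-a[3]],open(f,'w'));print(p,c[3]-a[3])
elif sys.argv[1]=='fx':
    X,Y,W=539.3,-116.1,0.0475
    print('world',X+np.cos(W)*a[0]-np.sin(W)*a[1],Y+np.sin(W)*a[0]+np.cos(W)*a[1])
E
python3 mv.py to 523.5 -35.5 130 0
```

```text
[-0.5483, 0.5148, 0.1013] rot z 1.308
```

Call:
move_arm(moves=[[[-0.5483, 0.5148, 0.1013, 0, 0, 1.308], [-0.5483, 0.5148, 0.1013, 0, 0, 1.308], [-0.5483, 0.5148, 0.1013, 0, 0, 1.308], [-0.5483, 0.5148, 0.1013, 0, 0, 1.308], [-0.5483, 0.5148, 0.1013, 0, 0, 1.308], [-0.5483, 0.5148, 0.1013, 0, 0, 1.308], [-0.5483, 0.5148, 0.1013, 0, 0, 1.308], [-0.5483, 0.5148, 0.1013, 0, 0, 1.308], [-0.5483, 0.5148, 0.1013, 0, 0, 1.308], [-0.5483, 0.5148, 0.1013, 0, 0, 1.308], [-0.5483, 0.5148, 0.1013, 0, 0, 1.308], [-0.5483, 0.5148, 0.1013, 0, 0, 1.308], [-0.5483, 0.5148, 0.1013, 0, 0, 1.308], [-0.5483, 0.5148, 0.1013, 0, 0, 1.308], [-0.5483, 0.5148, 0.1013, 0, 0, 1.308], [-0.5483, 0.5148, 0.1013, 0, 0, 1.308], [-0.5483, 0.5148, 0.1013, 0, 0, 1.308], [-0.5483, 0.5148, 0.1013, 0, 0, 1.308]]], jaw=1)

```text
clock: 4.55
eef_pos: [523.5, -34.9, 130.1]
tool_rot: [-3.141, -0.0, 0.001]
force: [-0.1, 0.2, -0.5]
width: 85.4
```

```bash
python3 mv.py did -0.5483 0.5148 0.1013 1.308; python3 mv.py did 0 0 0.093 0
```

```text
[523.5231283  -35.50710592 130.013     ] 0.0
[523.5231283  -35.50710592  37.013     ] 0.0
```

Call:
move_arm(moves=[[[0, 0, 0.05, 0, 0, 0], [0, 0, 0.08, 0, 0, 0], [0, 0, 0.093, 0, 0, 0], [0, 0, 0.093, 0, 0, 0], [0, 0, 0.093, 0, 0, 0]]])

```text
clock: 5.18
eef_pos: [524.4, -35.7, 38.0]
tool_rot: [3.141, -0.002, -0.0]
force: [-0.2, -0.2, 0.4]
width: 85.5
```

```bash
python3 - <<'E'
from h import *
for n,(x0,x1,y0,y1) in dict(top=(190,330,150,250),scene=(170,330,110,260)).items():
    im=get_image(n);cv2.imwrite(f'pics/{n}1.png',cv2.resize(im['color'][y0:y1,x0:x1],None,fx=4,fy=4,interpolation=2))
E
```

```text
(no output)
```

View pics/scene1.png

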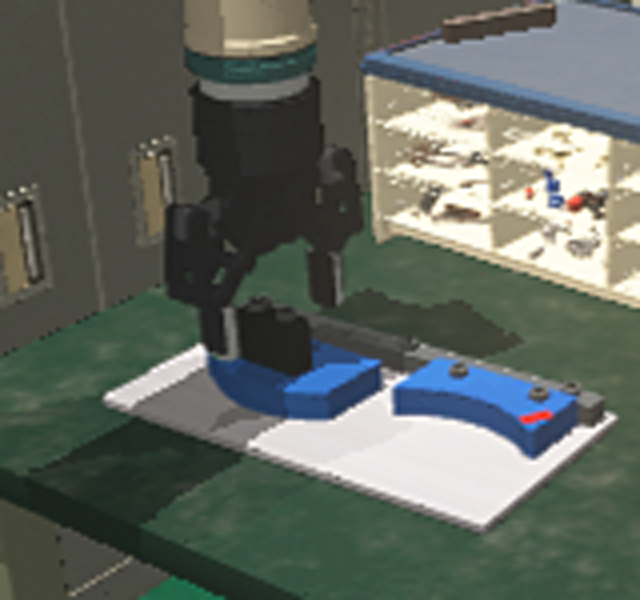

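View pics/top1.png

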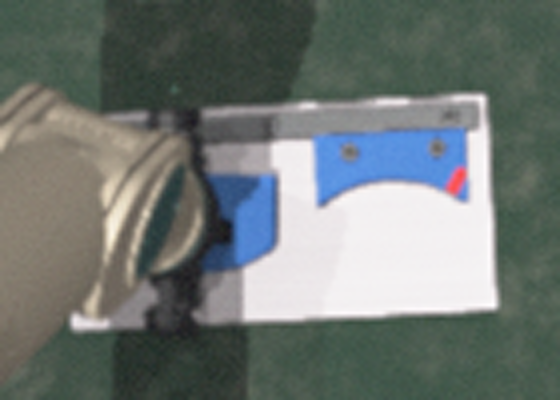

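Call:
move_arm(moves=[[[0, 0, 0, 0, 0, 0], [0, 0, 0, 0, 0, 0], [0, 0, 0, 0, 0, 0], [0, 0, 0, 0, 0, 0], [0, 0, 0, 0, 0, 0], [0, 0, 0, 0, 0, 0]]], jaw=0)

```text
clock: 6.02
eef_pos: [523.3, -35.5, 37.2]
tool_rot: [-3.141, 0.0, -0.0]
force: [-1.0, -0.3, 5.1]
width: 17.3
```

Call:
move_arm(moves=[[[0, 0, -0.0005, 0, 0, 0], [0, 0, -0.001, 0, 0, 0], [0, 0, -0.001, 0, 0, 0], [0, 0, -0.001, 0, 0, 0]]])

```text
clock: 6.52
eef_pos: [523.0, -35.4, 37.4]
tool_rot: [-3.141, 0.001, 0.0]
force: [0.5, -0.1, -7.3]
width: 17.2
```

Call:
move_arm(moves=[[[0.004, -0.0002, 0, 0, 0, -0.015], [0.009, -0.0004, 0, 0, 0, -0.03], [0.014, -0.0007, 0, 0, 0, -0.0475], [0.018, -0.0009, 0, 0, 0, -0.0475], [0.018, -0.0009, 0, 0, 0, -0.0475], [0.018, -0.0009, 0, 0, 0, -0.0475]]])

```text
clock: 7.28
eef_pos: [541.1, -34.7, 37.9]
tool_rot: [-3.142, 0.001, 0.047]
force: [-0.2, 0.3, -8.2]
width: 16.9
```

```bash
python3 mv.py did 0 0 -.001 0;  python3 mv.py did 0.018 -.0009 0 -.0475
```

```text
[523.5231283  -35.50710592  38.013     ] 0.0
[541.5231283  -34.60710592  38.013     ] 0.0475
```

Call:
move_arm(moves=[[[0.001, 0, 0, 0, 0, 0], [0.002, 0, 0, 0, 0, 0], [0.003, 0, 0, 0, 0, 0], [0.003, 0, 0, 0, 0, 0]]])

```text
clock: 7.78
eef_pos: [544.2, -34.5, 37.9]
tool_rot: [-3.142, 0.001, 0.048]
force: [-0.6, -0.4, -8.4]
width: 17.0
```

Call:
move_arm(moves=[[[0.001, 0, 0, 0, 0, 0], [0.001, 0, 0, 0, 0, 0]]])

```text
clock: 8.02
eef_pos: [544.4, -34.5, 37.8]
tool_rot: [-3.141, 0.002, 0.048]
force: [-3.3, -0.3, -6.7]
width: 17.3
```

Call:
move_arm(moves=[[[0.001, 0, 0, 0, 0, 0], [0.001, 0, 0, 0, 0, 0]]])

```text
clock: 8.28
eef_pos: [544.5, -34.4, 37.6]
tool_rot: [-3.141, 0.004, 0.048]
force: [-5.9, -0.7, -5.7]
width: 17.0
```

Call:
move_arm(moves=[[[-0.0005, 0.004, 0, 0, 0, 0], [-0.001, 0.008, 0, 0, 0, 0], [-0.001, 0.012, 0, 0, 0, 0], [-0.001, 0.016, 0, 0, 0, 0], [-0.001, 0.02, 0, 0, 0, 0], [-0.001, 0.024, 0, 0, 0, 0], [-0.001, 0.024, 0, 0, 0, 0], [-0.001, 0.024, 0, 0, 0, 0]]])

```text
clock: 9.28
eef_pos: [545.8, -59.3, 37.8]
tool_rot: [3.141, 0.002, 0.047]
force: [-5.3, 0.4, -7.7]
width: 16.9
```

```bash
python3 - <<'E'
from h import *
print(ctrl.read_state()['torque'])
for n,(x0,x1,y0,y1) in dict(top=(190,330,150,250),scene=(210,330,160,260)).items():
    im=get_image(n);cv2.imwrite(f'pics/{n}2.png',cv2.resize(im['color'][y0:y1,x0:x1],None,fx=5,fy=5,interpolation=2))
E
```

```text
[-0.05479407  1.32053046  0.24895598]
```

View pics/scene2.png

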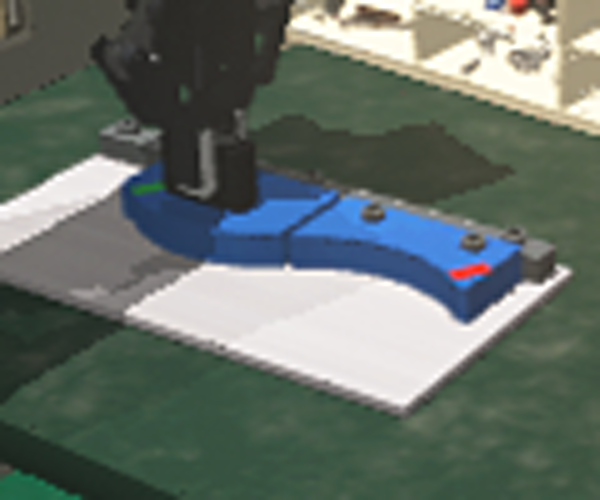

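View pics/top2.png

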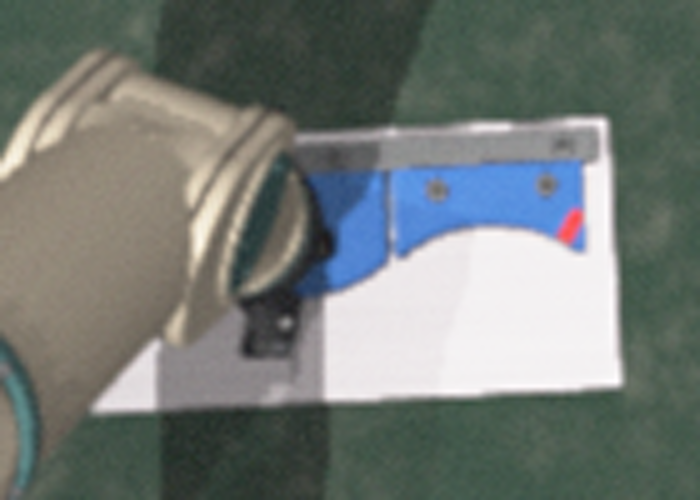

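Call:
move_arm(moves=[[[0, 0.001, 0, 0, 0, 0], [0, 0.002, 0, 0, 0, 0], [0, 0.003, 0, 0, 0, 0], [0, 0.003, 0, 0, 0, 0]]])

```text
clock: 9.88
eef_pos: [545.9, -61.6, 37.7]
tool_rot: [-3.141, 0.002, 0.047]
force: [-6.1, 0.4, -7.5]
width: 17.3
```

Call:
move_arm(moves=[[[0, 0.001, 0, 0, 0, 0], [0, 0.001, 0, 0, 0, 0]]])

```text
clock: 10.12
eef_pos: [546.0, -62.6, 37.8]
tool_rot: [-3.141, 0.002, 0.047]
force: [-5.3, 0.7, -8.0]
width: 16.8
```

Call:
move_arm(moves=[[[0, 0.001, 0, 0, 0, 0], [0, 0.001, 0, 0, 0, 0]]])

```text
clock: 10.38
eef_pos: [546.0, -63.6, 37.7]
tool_rot: [-3.141, 0.002, 0.047]
force: [-6.0, 1.8, -8.1]
width: 17.0
```

Call:
move_arm(moves=[[[0, 0.001, 0, 0, 0, 0], [0, 0.001, 0, 0, 0, 0]]])

```text
clock: 10.62
eef_pos: [546.0, -63.8, 37.7]
tool_rot: [-3.14, 0.002, 0.048]
force: [-5.4, 3.1, -7.8]
width: 17.0
```

Call:
move_arm(moves=[[[0, 0.001, 0, 0, 0, 0], [0, 0.001, 0, 0, 0, 0]]])

```text
clock: 10.88
eef_pos: [546.0, -63.8, 37.7]
tool_rot: [-3.139, 0.002, 0.049]
force: [-4.9, 4.5, -6.1]
width: 16.9
```

Call:
move_arm(moves=[[[0.0005, 0, 0.0005, 0, 0, 0], [0.0005, 0, 0.001, 0, 0, 0], [0.0005, 0, 0.001, 0, 0, 0]]])

```text
clock: 11.25
eef_pos: [546.0, -63.8, 37.3]
tool_rot: [-3.139, 0.003, 0.049]
force: [-7.7, 5.4, -0.1]
width: 17.0
```

```bash
python3 - <<'E'
from h import *
print(ctrl.read_state()['torque'])
for n,(x0,x1,y0,y1) in dict(top=(190,330,150,250),scene=(210,330,160,260)).items():
    im=get_image(n);cv2.imwrite(f'pics/{n}3.png',cv2.resize(im['color'][y0:y1,x0:x1],None,fx=5,fy=5,interpolation=2))
E
```

```text
[0.87143955 1.70381467 0.23045526]
```

View pics/scene3.png

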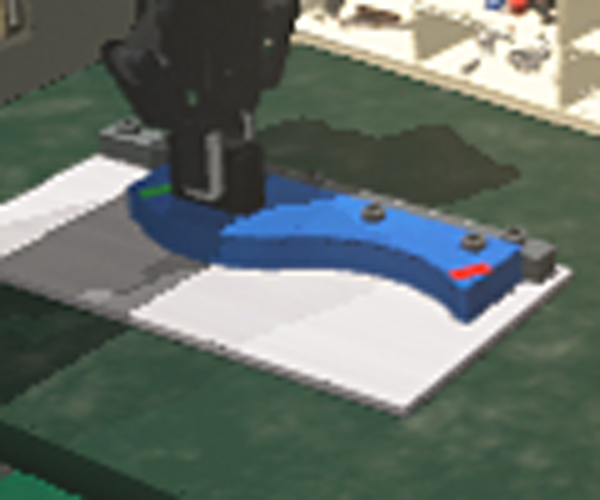

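View pics/top3.png

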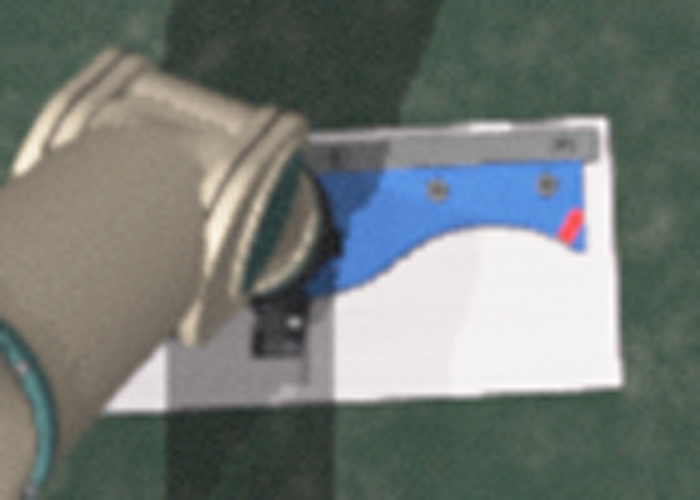

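Call:
move_arm(moves=[[[0.0005, 0, 0, 0, 0, 0], [0.0005, 0, 0, 0, 0, 0], [0.0005, 0, 0, 0, 0, 0], [0.0005, 0, 0, 0, 0, 0], [0, 0, -0.01, 0, 0, 0], [0, 0, -0.03, 0, 0, 0], [0, 0, -0.06, 0, 0, 0], [0, 0, -0.1, 0, 0, 0], [0, 0, -0.16, 0, 0, 0], [0, 0, -0.16, 0, 0, 0], [0, 0, -0.16, 0, 0, 0]]], jaw=1)

```text
clock: 12.72
eef_pos: [547.1, -65.1, 197.3]
tool_rot: [-3.141, -0.0, 0.048]
force: [-0.3, -0.0, -0.8]
width: 85.4
```

```bash
python3 - <<'E'
import json
s=__import__('h').ctrl.read_state();print(s['eef_pos'],s['tool_rot'])
json.dump([*map(float,s['eef_pos']),0.0475],open('cmd.json','w'))
E
python3 mv.py to 516 -399 200 -1.524
python3 - <<'E'
from h import *
S=get_image('scene');T=get_image('top')
for n,(x0,x1,y0,y1),im in (('top',(190,330,150,250),T),('scene',(210,330,160,260),S)):
    cv2.imwrite(f'pics/{n}4.png',cv2.resize(im['color'][y0:y1,x0:x1],None,fx=5,fy=5,interpolation=2))
# stylus: masks
for nm,im in (('scene',S),('top',T)):
    for r in models.cut_out(nm,'stylus_handle')[:3]:
        v,u=np.nonzero(r['pixels']);print(nm,r['score'],r['uv'],u.min(),u.max(),v.min(),v.max(),len(u))
    hsv=cv2.cvtColor(im['color'],cv2.COLOR_BGR2HSV)
    m=((hsv[...,0]<20)&(hsv[...,0]>8)&(hsv[...,1]>180)&(hsv[...,2]>140)).astype(np.uint8)
    k,l,st,c=cv2.connectedComponentsWithStats(m)
    for i in range(1,k):
        if st[i,4]>20:print('orange',nm,st[i],c[i])
E
```

```text
[547.12101541 -65.10938653 197.34249925] [-3.14123647e+00 -2.32862683e-04  4.76252168e-02]
[-0.0469, 0.332, -0.0027] rot z 1.5715
scene 0.97 [367.9, 226.6] 359 373 210 243 409
scene 0.9 [343.2, 230.1] 332 352 208 255 891
orange scene [334 209  20  13 116] [342.6637931  217.47413793]
orange scene [361 210  14  10  64] [366.859375 215.984375]
orange scene [360 220  14  19 222] [366.14864865 228.88738739]
orange scene [333 222  20  28 466] [342.26824034 235.527897  ]
orange scene [360 239  12   4  34] [365.5        240.79411765]
orange scene [333 249  19   7  74] [341.5        252.48648649]
top 0.72 [373.6, 241.9] 366 382 235 250 217
```

View pics/scene4.png

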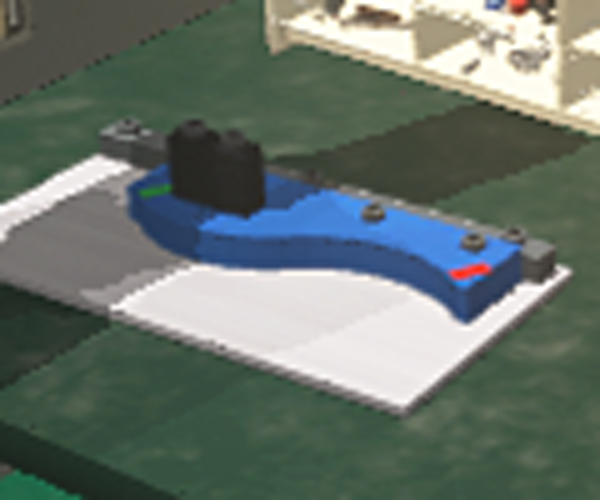

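```bash
python3 - <<'E'
from h import *
T=get_image('top');S=get_image('scene')
print(ray(T,(377.4,210.1),112))
for z in(75,79,83,88):print(z,ray(S,(366.8,226.5),z))
for p in [(516,-400)]:
  for z in(0,46,112):print(proj(S,(*p,z)),proj(T,(*p,z)))
c=cv2.resize(S['color'][195:275,320:400],None,fx=7,fy=7,interpolation=2);cv2.imwrite('pics/st.png',c)
c=cv2.resize(T['color'][190:260,345:405],None,fx=8,fy=8,interpolation=2);cv2.imwrite('pics/stt.png',c)
E
```

```text
[ 513.25144427 -405.39842636  112.        ]
75 [ 517.0909651  -402.05446347   75.        ]
79 [ 510.93356878 -405.08326262   79.        ]
83 [ 504.77617246 -408.11206177   83.        ]
88 [ 497.07942705 -411.8980607    88.        ]
[363.82024927 256.693056  ] [371.30639844 211.05876148]
[364.93741191 238.40809155] [372.8614384 210.2636591]
[366.63375863 210.64343291] [375.28367144 209.02515509]
```

View pics/st.png

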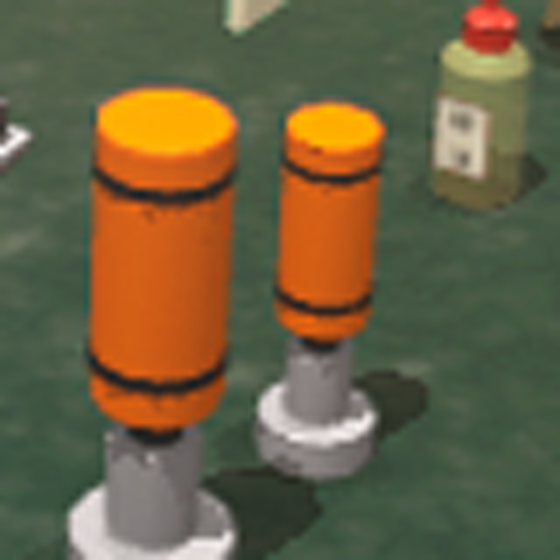

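View pics/stt.png

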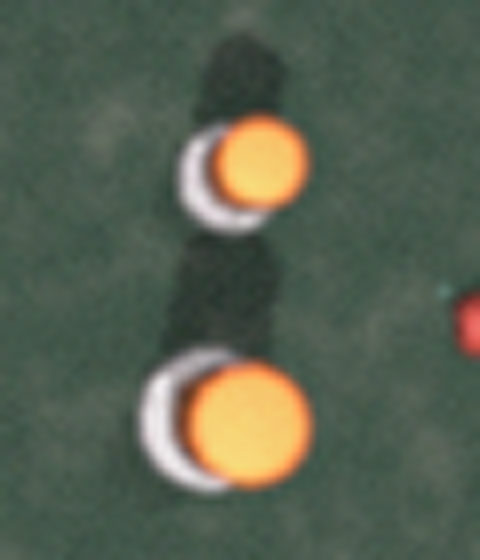

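```bash
python3 mv.py to 513 -405 200 -1.5235
```

```text
[-0.0502, 0.3379, -0.0027] rot z 1.571
```

Call:
move_arm(moves=[[[-0.0502, 0.3379, -0.0027, 0, 0, 1.571], [-0.0502, 0.3379, -0.0027, 0, 0, 1.571], [-0.0502, 0.3379, -0.0027, 0, 0, 1.571], [-0.0502, 0.3379, -0.0027, 0, 0, 1.571], [-0.0502, 0.3379, -0.0027, 0, 0, 1.571], [-0.0502, 0.3379, -0.0027, 0, 0, 1.571], [-0.0502, 0.3379, -0.0027, 0, 0, 1.571], [-0.0502, 0.3379, -0.0027, 0, 0, 1.571], [-0.0502, 0.3379, -0.0027, 0, 0, 1.571], [-0.0502, 0.3379, -0.0027, 0, 0, 1.571], [-0.0502, 0.3379, -0.0027, 0, 0, 1.571], [-0.0502, 0.3379, -0.0027, 0, 0, 1.571], [-0.0502, 0.3379, -0.0027, 0, 0, 1.571]]])

```text
clock: 14.65
eef_pos: [513.3, -405.3, 199.7]
tool_rot: [-3.141, 0.0, -1.523]
force: [0.2, 0.3, -0.6]
width: 85.4
```

```bash
python3 mv.py did -0.0502 0.3379 -0.0027 1.571; python3 - <<'E'
from h import *
S=get_image('scene')
c=cv2.resize(S['color'][130:280,300:440],None,fx=4,fy=4,interpolation=2);cv2.imwrite('pics/st2.png',c)
E
```

```text
[ 513.02185176 -405.01186819  200.04249925] -1.5234999999999999
```

View pics/st2.png

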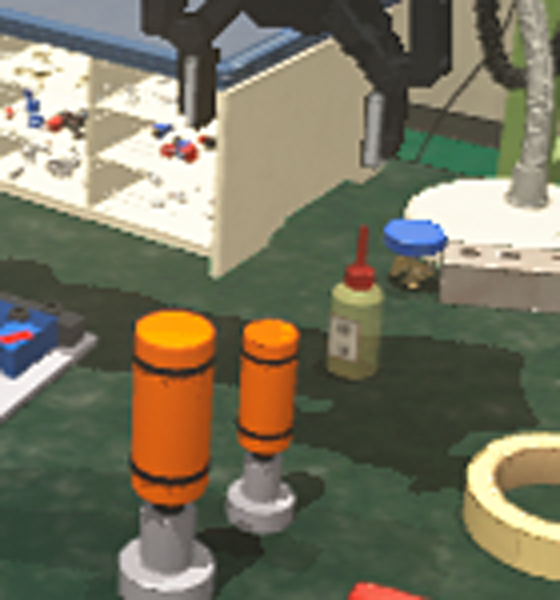

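Call:
move_arm(moves=[[[0, 0, 0.05, 0, 0, 0], [0, 0, 0.09, 0, 0, 0], [0, 0, 0.12, 0, 0, 0], [0, 0, 0.133, 0, 0, 0], [0, 0, 0.133, 0, 0, 0], [0, 0, 0.133, 0, 0, 0]]])

```text
clock: 15.45
eef_pos: [514.0, -406.2, 68.1]
tool_rot: [-3.14, -0.002, -1.523]
force: [0.5, -1.2, 0.4]
width: 85.5
```

```bash
python3 mv.py did 0 0 0.133 0; python3 - <<'E'
from h import *
S=get_image('scene')
c=cv2.resize(S['color'][130:280,300:440],None,fx=4,fy=4,interpolation=2);cv2.imwrite('pics/st3.png',c)
E
```

```text
[ 513.02185176 -405.01186819   67.04249925] -1.5234999999999999
```

View pics/st3.png

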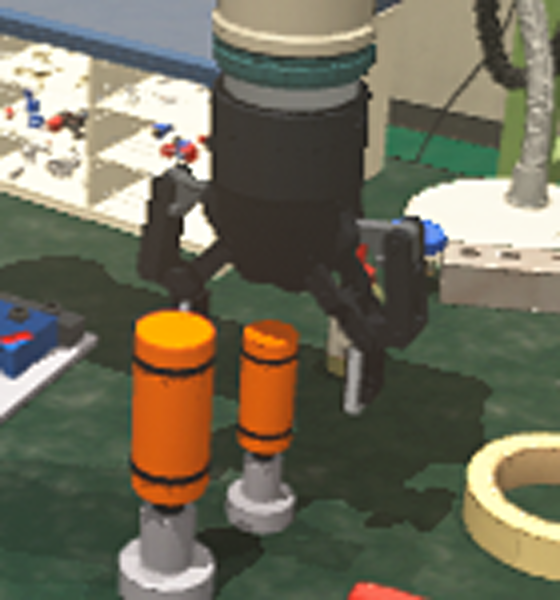

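```bash
python3 - <<'E'
from h import *
S=get_image('scene')
g=lambda p:((proj(S,p)-[300,130])*4).round()
for p in [(514,-406,81),(516,-363,81),(512,-449,81),(513,-405,112),(513,-405,0),(516,-400,112),(516,-400,0)]:print(p,g(p))
E
```

```text
(514, -406, 81) [272. 381.]
(516, -363, 81) [201. 356.]
(512, -449, 81) [347. 407.]
(513, -405, 112) [273. 328.]
(513, -405, 0) [261. 512.]
(516, -400, 112) [267. 323.]
(516, -400, 0) [255. 507.]
```

Call:
move_arm(moves=[[[0, 0, 0, 0, 0, 0], [0, 0, 0, 0, 0, 0], [0, 0, 0, 0, 0, 0], [0, 0, 0, 0, 0, 0], [0, 0, 0, 0, 0, 0], [0, 0, 0, 0, 0, 0]]], jaw=0)

```text
clock: 16.3
eef_pos: [513.5, -405.4, 66.9]
tool_rot: [-3.141, -0.0, -1.524]
force: [0.2, 0.6, 2.4]
width: 26.7
```

Call:
move_arm(moves=[[[0, 0, -0.03, 0, 0, 0], [0, 0, -0.08, 0, 0, 0], [0, 0, -0.1, 0, 0, 0], [0, 0, -0.1, 0, 0, 0], [0, 0, -0.1, 0, 0, 0]]])

```text
clock: 16.92
eef_pos: [512.6, -403.8, 164.4]
tool_rot: [3.139, 0.003, -1.523]
force: [-0.5, 0.4, -4.1]
width: 26.9
```

```bash
python3 mv.py did 0 0 -0.1 0; python3 - <<'E'
from h import *
S=get_image('scene')
c=cv2.resize(S['color'][130:280,300:440],None,fx=4,fy=4,interpolation=2);cv2.imwrite('pics/st4.png',c)
E
sed -i 's/X,Y,W=.*/X,Y,W=538.7,-116.4,0.0475/' mv.py; python3 mv.py fx -45 112; python3 mv.py fx -20.7 101.9
```

```text
[ 513.02185176 -405.01186819  167.04249925] -1.5234999999999999
world 488.4327563967155 -6.663022546964413
world 513.1849177274865 -15.59781462375497
```

View pics/st4.png

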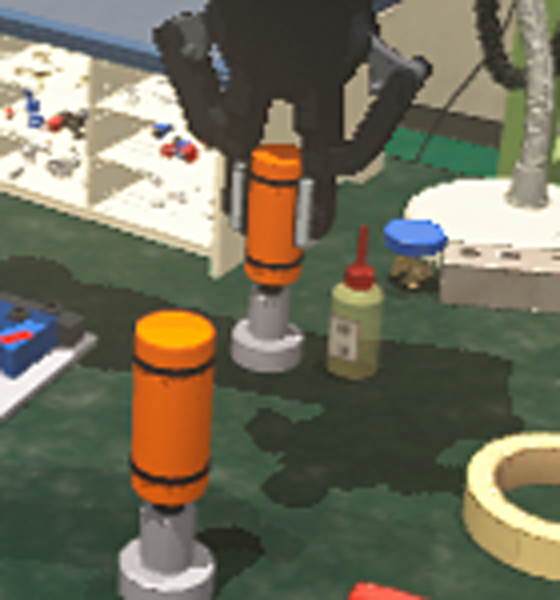

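```bash
python3 mv.py to 488.4 -6.7 167 -1.5235;python3 - <<'E'
from h import *
print(ctrl.read_state()['eef_pos'])
E
```

```text
[-0.399, 0.0058, 0.0] rot z 0.0
[ 512.53416762 -403.8731355   164.29064364]
```

Call:
move_arm(moves=[[[-0.05, 0.0, 0, 0, 0, 0], [-0.11, 0.001, 0, 0, 0, 0], [-0.17, 0.002, 0, 0, 0, 0], [-0.23, 0.003, 0, 0, 0, 0], [-0.29, 0.004, 0, 0, 0, 0], [-0.35, 0.0058, 0, 0, 0, 0], [-0.38, 0.0058, 0, 0, 0, 0], [-0.399, 0.0058, 0, 0, 0, 0], [-0.399, 0.0058, 0, 0, 0, 0], [-0.399, 0.0058, 0, 0, 0, 0], [-0.399, 0.0058, 0, 0, 0, 0]]])

```text
clock: 18.35
eef_pos: [488.7, -8.5, 166.6]
tool_rot: [3.142, -0.001, -1.526]
force: [0.5, -0.5, -4.4]
width: 26.7
```

```bash
python3 mv.py did -0.399 0.0058 0 0; python3 - <<'E'
from h import *
print(ctrl.read_state()['eef_pos'])
for n,(x0,x1,y0,y1) in dict(top=(190,330,150,250),scene=(190,330,130,250)).items():
    im=get_image(n);cv2.imwrite(f'pics/{n}5.png',cv2.resize(im['color'][y0:y1,x0:x1],None,fx=5,fy=5,interpolation=2))
E
```

```text
[488.36413815  -6.73227147 167.04249925] -1.5234999999999999
[488.70195355  -8.4673245  166.61865916]
```

View pics/scene5.png

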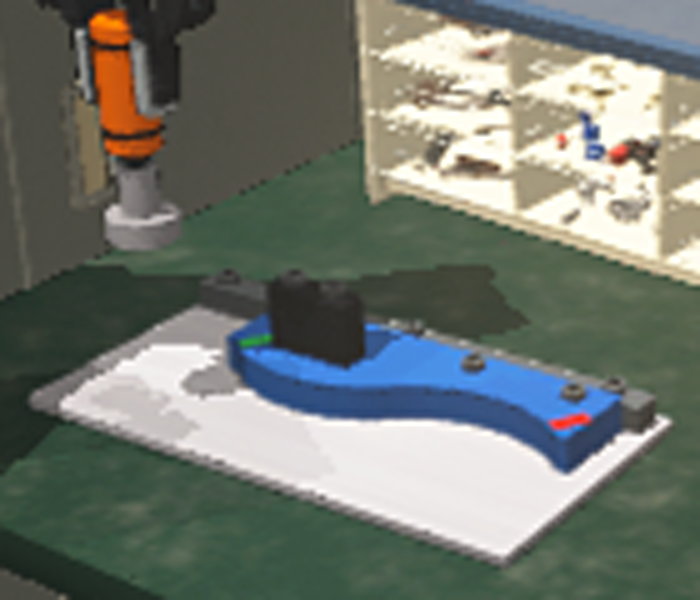

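View pics/top5.png

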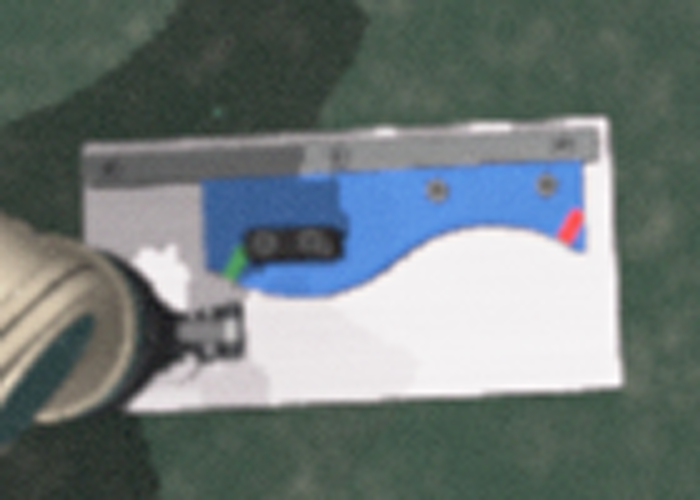

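Call:
move_arm(moves=[[[0, 0, 0.04, 0, 0, 0], [0, 0, 0.07, 0, 0, 0], [0, 0, 0.085, 0, 0, 0], [0, 0, 0.088, 0, 0, 0], [0, 0, 0.088, 0, 0, 0], [0, 0, 0.088, 0, 0, 0]]])

```text
clock: 19.2
eef_pos: [489.5, -7.1, 79.5]
tool_rot: [-3.14, -0.0, -1.523]
force: [-0.3, -0.0, -4.4]
width: 26.8
```

```bash
python3 mv.py did 0 0 .088 0; python3 - <<'E'
from h import *
s=ctrl.read_state();print(s['eef_pos'],s['force'])
for n,(x0,x1,y0,y1) in dict(scene=(190,330,130,250)).items():
    im=get_image(n);cv2.imwrite(f'pics/{n}6.png',cv2.resize(im['color'][y0:y1,x0:x1],None,fx=5,fy=5,interpolation=2))
    print((proj(im,[488.4,-7.5,11])-[190,130])*5)
E
```

```text
[488.36413815  -6.73227147  79.04249925] -1.5234999999999999
[489.46432867  -7.06954225  79.5404301 ] [-0.33001554 -0.00519487 -4.39009204]
[161.44761046 393.75445173]
```

View pics/scene6.png

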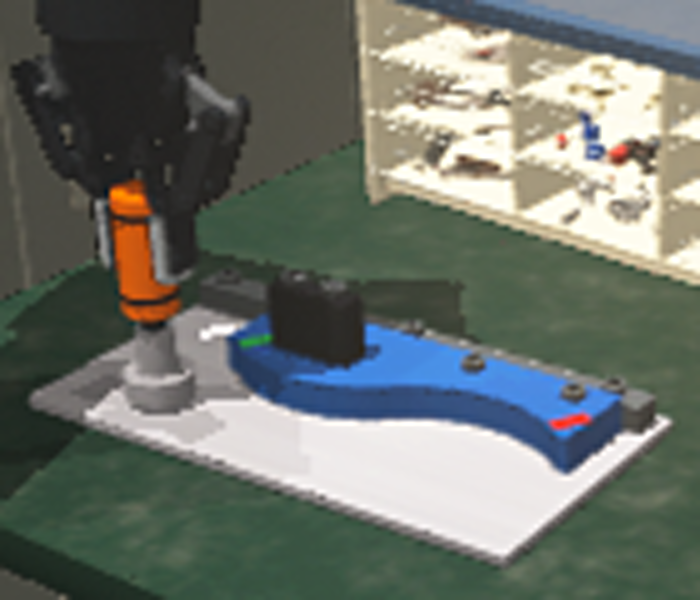

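Call:
move_arm(moves=[[[0.003, -0.009, 0, 0, 0, 0], [0.006, -0.0175, 0, 0, 0, 0], [0.0075, -0.02, 0, 0, 0, 0], [0.009, -0.0225, 0, 0, 0, 0], [0.0105, -0.025, 0, 0, 0, 0], [0.0124, -0.0281, 0, 0, 0, 0], [0.0124, -0.0281, 0, 0, 0, 0], [0.0124, -0.0281, 0, 0, 0, 0]]])

```text
clock: 20.25
eef_pos: [516.8, -17.8, 78.5]
tool_rot: [3.141, 0.001, -1.523]
force: [-1.4, 1.0, -4.2]
width: 26.9
```

```bash
python3 mv.py did .0124 -.0281 0 0; python3 - <<'E'
from h import *
s=ctrl.read_state();print(s['eef_pos'],s['force'])
im=get_image('scene');cv2.imwrite('pics/scene7.png',cv2.resize(im['color'][130:250,190:330],None,fx=5,fy=5,interpolation=2))
E
```

```text
[517.01897079 -17.78987367  79.04249925] -1.5234999999999999
[516.84077564 -17.75522923  78.54163936] [-1.38346417  1.01453225 -4.24200404]
```

View pics/scene7.png

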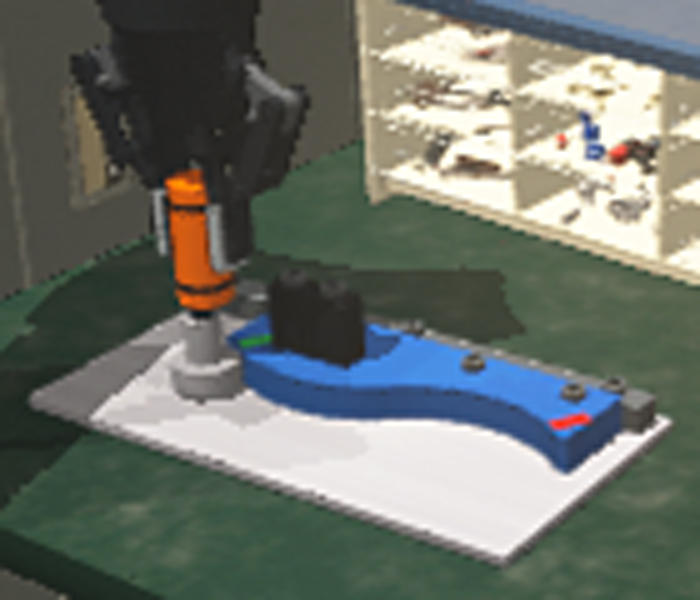

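```bash
cat > path.py <<'E'
import numpy as np
L=np.array([62.4,50]);H=np.array([-62.4,-50]);d=4.6
aL0=np.arctan2(42.4,-67.8); aI=np.arctan2(-11.3-50,-14.1-62.4)%(2*np.pi)
bI=np.arctan2(-11.3+50,-14.1+62.4); bE=np.arctan2(-42.4,67.8)
n1=int(np.ceil(98*(aI-aL0)/4)); n2=int(np.ceil(62*(bI-bE)/3.5))
P=[L+(98-d)*np.array([np.cos(a),np.sin(a)]) for a in np.linspace(aL0,aI,n1+1)]
P+=[H+(62+d)*np.array([np.cos(a),np.sin(a)]) for a in np.linspace(bI,bE,n2+1)][1:]
P=np.array(P);print(len(P),n1,n2)
cur=np.array([-16.9,99.6]);i=0;i=1
while i<len(P):
    blk=P[i:i+20];
    print([[round(-(p[1]-cur[1])/1000,4),round(-(p[0]-cur[0])/1000,4),0,0,0,0] for p in blk]);print(len(blk),blk[-1]);cur=blk[-1].round(1);i+=20
E
python3 path.py
```

```text
54 31 22
[[np.float64(0.0033), np.float64(0.0018), 0, 0, 0, 0], [np.float64(0.0065), np.float64(0.0036), 0, 0, 0, 0], [np.float64(0.0099), np.float64(0.0052), 0, 0, 0, 0], [np.float64(0.0133), np.float64(0.0067), 0, 0, 0, 0], [np.float64(0.0167), np.float64(0.0081), 0, 0, 0, 0], [np.float64(0.0202), np.float64(0.0094), 0, 0, 0, 0], [np.float64(0.0238), np.float64(0.0105), 0, 0, 0, 0], [np.float64(0.0274), np.float64(0.0114), 0, 0, 0, 0], [np.float64(0.031), np.float64(0.0122), 0, 0, 0, 0], [np.float64(0.0347), np.float64(0.0129), 0, 0, 0, 0], [np.float64(0.0383), np.float64(0.0134), 0, 0, 0, 0], [np.float64(0.042), np.float64(0.0138), 0, 0, 0, 0], [np.float64(0.0458), np.float64(0.014), 0, 0, 0, 0], [np.float64(0.0495), np.float64(0.0141), 0, 0, 0, 0], [np.float64(0.0532), np.float64(0.014), 0, 0, 0, 0], [np.float64(0.0569), np.float64(0.0138), 0, 0, 0, 0], [np.float64(0.0606), np.float64(0.0134), 0, 0, 0, 0], [np.float64(0.0643), np.float64(0.0129), 0, 0, 0, 0], [np.float64(0.0679), np.float64(0.0123), 0, 0, 0, 0], [np.float64(0.0716), np.float64(0.0115), 0, 0, 0, 0]]
20 [-28.377661
[... 1180 characters left out ...]
0006), 0, 0, 0, 0], [np.float64(0.0074), np.float64(-0.0009), 0, 0, 0, 0], [np.float64(0.0112), np.float64(-0.001), 0, 0, 0, 0], [np.float64(0.0149), np.float64(-0.0009), 0, 0, 0, 0], [np.float64(0.0186), np.float64(-0.0006), 0, 0, 0, 0], [np.float64(0.0223), np.float64(-0.0001), 0, 0, 0, 0], [np.float64(0.026), np.float64(0.0006), 0, 0, 0, 0], [np.float64(0.0296), np.float64(0.0016), 0, 0, 0, 0], [np.float64(0.0332), np.float64(0.0027), 0, 0, 0, 0], [np.float64(0.0367), np.float64(0.004), 0, 0, 0, 0], [np.float64(0.0401), np.float64(0.0055), 0, 0, 0, 0], [np.float64(0.0434), np.float64(0.0072), 0, 0, 0, 0], [np.float64(0.0466), np.float64(0.0091), 0, 0, 0, 0]]
13 [ -5.93267282 -85.31290077]
```

Call:
move_arm(moves=[[[0.0033, 0.0018, 0, 0, 0, 0], [0.0065, 0.0036, 0, 0, 0, 0], [0.0099, 0.0052, 0, 0, 0, 0], [0.0133, 0.0067, 0, 0, 0, 0], [0.0167, 0.0081, 0, 0, 0, 0], [0.0202, 0.0094, 0, 0, 0, 0], [0.0238, 0.0105, 0, 0, 0, 0], [0.0274, 0.0114, 0, 0, 0, 0], [0.031, 0.0122, 0, 0, 0, 0], [0.0347, 0.0129, 0, 0, 0, 0]]])

```text
clock: 21.55
eef_pos: [506.1, -53.6, 78.7]
tool_rot: [-3.142, -0.0, -1.524]
force: [-1.7, 1.6, -4.1]
width: 27.1
```

```bash
python3 mv.py did .0347 .0129 0 0; python3 - <<'E'
from h import *
s=ctrl.read_state();print(s['eef_pos'],s['force'])
im=get_image('scene');cv2.imwrite('pics/scene8.png',cv2.resize(im['color'][130:250,190:330],None,fx=5,fy=5,interpolation=2))
E
```

```text
[505.77396712 -53.06096512  79.04249925] -1.5234999999999999
[506.11087054 -53.61700501  78.68607568] [-1.74919424  1.55001048 -4.08140165]
```

View pics/scene8.png

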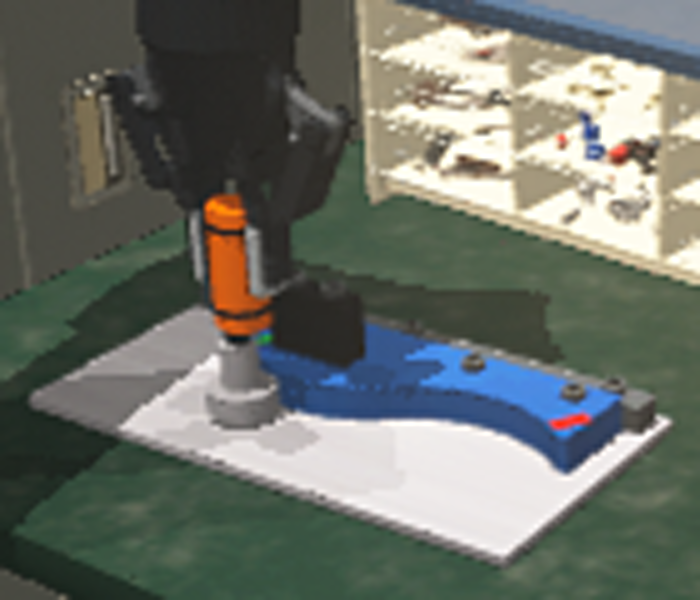

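Call:
move_arm(moves=[[[0.0036, 0.0005, 0, 0, 0, 0], [0.0073, 0.0009, 0, 0, 0, 0], [0.0111, 0.0011, 0, 0, 0, 0], [0.0148, 0.0012, 0, 0, 0, 0], [0.0185, 0.0011, 0, 0, 0, 0], [0.0222, 0.0009, 0, 0, 0, 0], [0.0259, 0.0005, 0, 0, 0, 0], [0.0296, 0.0, 0, 0, 0, 0], [0.0332, -0.0006, 0, 0, 0, 0], [0.0369, -0.0014, 0, 0, 0, 0]]])

```text
clock: 22.85
eef_pos: [509.3, -90.4, 78.7]
tool_rot: [3.142, -0.0, -1.524]
force: [-1.6, 0.2, -3.9]
width: 26.7
```

```bash
python3 mv.py did .0369 -.0014 0 0; python3 - <<'E'
from h import *
s=ctrl.read_state();print(s['eef_pos'],s['force'])
im=get_image('scene');cv2.imwrite('pics/scene9.png',cv2.resize(im['color'][130:250,190:330],None,fx=5,fy=5,interpolation=2))
E
```

```text
[508.91698541 -89.85351105  79.04249925] -1.5234999999999999
[509.33101078 -90.4167905   78.68404927] [-1.64724815  0.2081913  -3.93245162]
```

View pics/scene9.png

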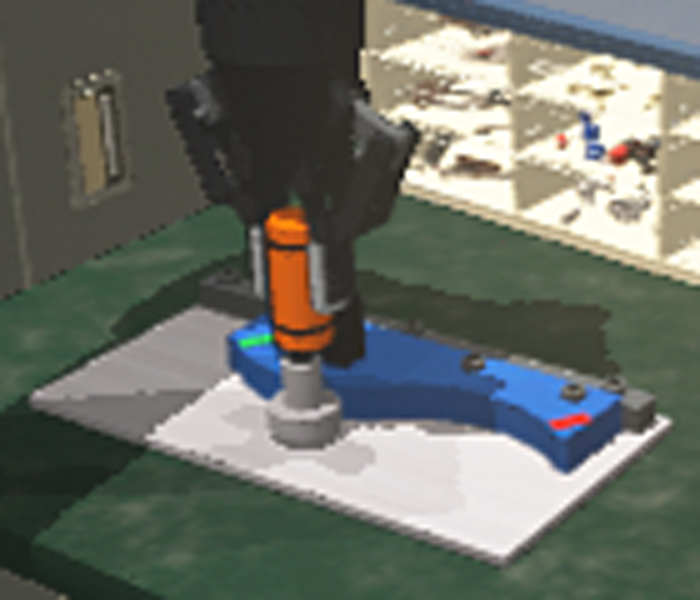

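Good contact, template still closed. Continue block 2.

Call:
move_arm(moves=[[[0.0036, -0.001, 0, 0, 0, 0], [0.0071, -0.0021, 0, 0, 0, 0], [0.0106, -0.0033, 0, 0, 0, 0], [0.0141, -0.0047, 0, 0, 0, 0], [0.0175, -0.0062, 0, 0, 0, 0], [0.0208, -0.0078, 0, 0, 0, 0], [0.0241, -0.0096, 0, 0, 0, 0], [0.0273, -0.0115, 0, 0, 0, 0], [0.0304, -0.0135, 0, 0, 0, 0], [0.0335, -0.0156, 0, 0, 0, 0], [0.0364, -0.0179, 0, 0, 0, 0]]])

```text
clock: 24.28
eef_pos: [529.0, -125.8, 78.7]
tool_rot: [3.142, -0.0, -1.523]
force: [-1.5, -0.8, -5.0]
width: 27.0
```

```bash
python3 mv.py did .0364 -.0179 0 0; python3 - <<'E'
from h import *
s=ctrl.read_state();print(s['eef_pos'],s['force'])
im=get_image('scene');cv2.imwrite('pics/scene10.png',cv2.resize(im['color'][130:250,190:330],None,fx=5,fy=5,interpolation=2))
E
```

```text
[ 528.51791303 -125.36651763   79.04249925] -1.5234999999999999
[ 529.00257769 -125.83292692   78.67686739] [-1.45051901 -0.81185497 -5.02726473]
```

View pics/scene10.png

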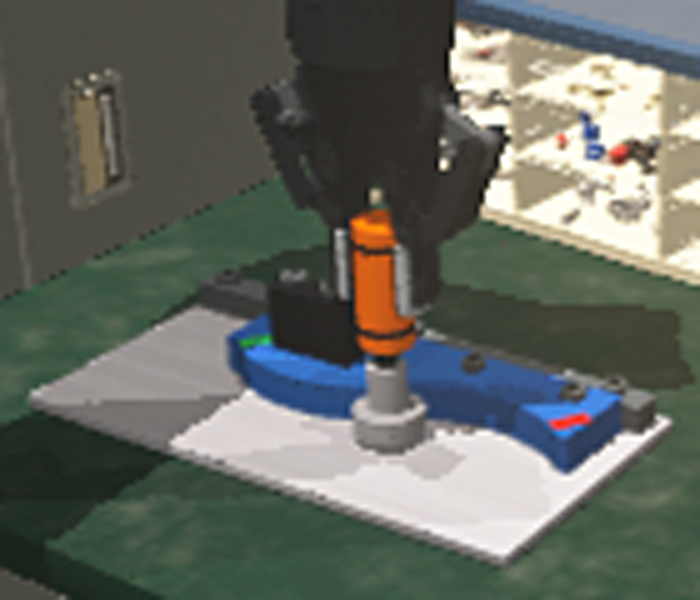

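Call:
move_arm(moves=[[[0.0029, -0.0023, 0, 0, 0, 0], [0.006, -0.0044, 0, 0, 0, 0], [0.0093, -0.0063, 0, 0, 0, 0], [0.0126, -0.008, 0, 0, 0, 0], [0.016, -0.0096, 0, 0, 0, 0], [0.0195, -0.0109, 0, 0, 0, 0], [0.023, -0.0121, 0, 0, 0, 0], [0.0266, -0.013, 0, 0, 0, 0], [0.0303, -0.0137, 0, 0, 0, 0]]])

```text
clock: 25.45
eef_pos: [544.0, -155.4, 78.7]
tool_rot: [3.141, 0.0, -1.523]
force: [-1.2, 0.3, -4.5]
width: 26.6
```

```bash
python3 mv.py did .0303 -.0137 0 0; python3 - <<'E'
from h import *
s=ctrl.read_state();print(s['eef_pos'],s['force'])
E
```

```text
[ 543.63513731 -154.98491614   79.04249925] -1.5234999999999999
[ 543.97620344 -155.36482604   78.65564545] [-1.23296819  0.26575749 -4.54001785]
```

Call:
move_arm(moves=[[[0.0037, -0.0014, 0, 0, 0, 0], [0.0074, -0.0019, 0, 0, 0, 0], [0.0112, -0.002, 0, 0, 0, 0], [0.0149, -0.0019, 0, 0, 0, 0], [0.0187, -0.0016, 0, 0, 0, 0], [0.0225, -0.0011, 0, 0, 0, 0], [0.0263, -0.0004, 0, 0, 0, 0], [0.03, 0.0006, 0, 0, 0, 0], [0.0337, 0.0017, 0, 0, 0, 0], [0.0372, 0.003, 0, 0, 0, 0], [0.0406, 0.0045, 0, 0, 0, 0], [0.0439, 0.0062, 0, 0, 0, 0], [0.0471, 0.0081, 0, 0, 0, 0], [0.0471, 0.0081, 0, 0, 0, 0], [0.0471, 0.0081, 0, 0, 0, 0]]])

```text
clock: 27.32
eef_pos: [538.2, -202.6, 78.7]
tool_rot: [-3.141, 0.0, -1.523]
force: [-1.9, -0.3, -3.3]
width: 26.8
```

```bash
python3 mv.py did .0471 .0081 0 0; python3 mv.py fx -9.9 -82.9;python3 - <<'E'
from h import *
s=ctrl.read_state();print(s['eef_pos'],s['force'])
for n,(x0,x1,y0,y1) in dict(top=(190,330,150,250),scene=(190,330,130,250)).items():
    im=get_image(n);cv2.imwrite(f'pics/{n}11.png',cv2.resize(im['color'][y0:y1,x0:x1],None,fx=5,fy=5,interpolation=2))
E
```

```text
[ 537.7710218  -202.4152034    79.04249925] -1.5234999999999999
world 532.7474357467252 -199.67656920653394
[ 538.18712254 -202.64885776   78.7323937 ] [-1.89335904 -0.29305028 -3.34140107]
```

View pics/scene11.png

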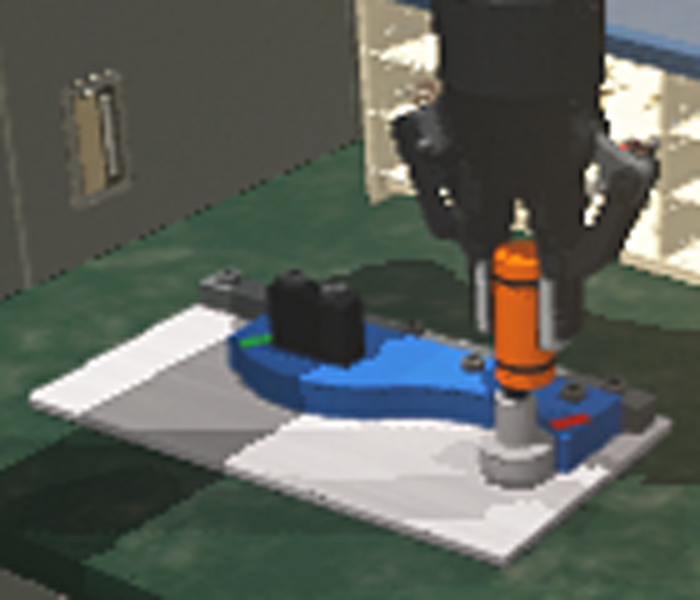

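View pics/top11.png

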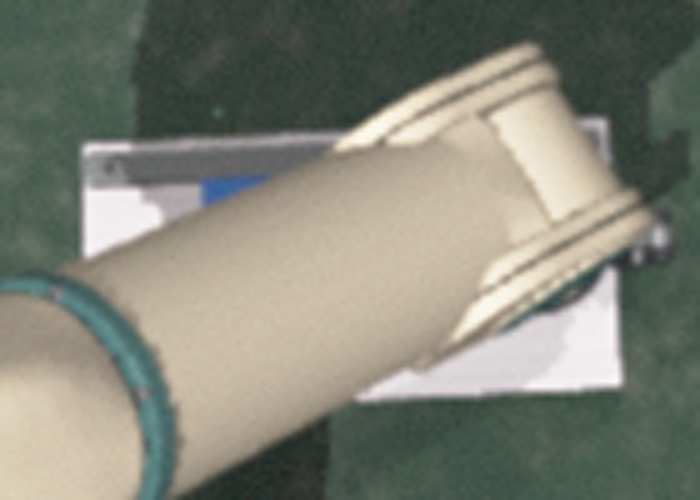

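Call:
move_arm(moves=[[[0, 0.002, 0.001, 0, 0, 0], [0, 0.004, 0.002, 0, 0, 0], [0, 0.0045, 0.003, 0, 0, 0], [0, 0.0045, 0.003, 0, 0, 0], [0, 0.0045, 0.003, 0, 0, 0]]])

```text
clock: 28.05
eef_pos: [533.7, -203.0, 75.7]
tool_rot: [-3.141, -0.0, -1.524]
force: [-1.2, 0.1, -4.6]
width: 26.7
```

Call:
move_arm(moves=[[[0, 0, 0.0005, 0, 0, 0], [0, 0, 0.0005, 0, 0, 0]]])

```text
clock: 28.3
eef_pos: [533.7, -203.0, 75.2]
tool_rot: [-3.141, -0.0, -1.524]
force: [-0.4, 0.5, -4.0]
width: 26.6
```

Call:
move_arm(moves=[[[0, 0, 0.0005, 0, 0, 0], [0, 0, 0.0005, 0, 0, 0], [0, 0, 0.0005, 0, 0, 0]]])

```text
clock: 28.68
eef_pos: [533.8, -203.1, 75.0]
tool_rot: [-3.141, -0.0, -1.524]
force: [-1.6, 0.1, -0.8]
width: 26.9
```

Call:
move_arm(moves=[[[0, 0, 0.0003, 0, 0, 0], [0, 0, 0.0003, 0, 0, 0], [0, 0, 0.0003, 0, 0, 0]]])

```text
clock: 29.05
eef_pos: [534.1, -203.2, 74.9]
tool_rot: [-3.141, -0.0, -1.524]
force: [-1.2, 0.9, 5.5]
width: 26.9
```

Call:
move_arm(moves=[[[0, 0.0015, -0.0003, 0, 0, 0], [0, 0.0015, -0.0003, 0, 0, 0], [0, 0.0015, -0.0003, 0, 0, 0]]])

```text
clock: 29.42
eef_pos: [532.4, -203.1, 74.9]
tool_rot: [-3.141, -0.0, -1.524]
force: [0.2, 0.1, 5.6]
width: 26.8
```

```bash
python3 - <<'E'
from h import *
s=ctrl.read_state();print(s['eef_pos'],s['force'])
for n,(x0,x1,y0,y1) in dict(scene=(190,330,130,250)).items():
    im=get_image(n);cv2.imwrite(f'pics/{n}12.png',cv2.resize(im['color'][y0:y1,x0:x1],None,fx=5,fy=5,interpolation=2))
E
```

```text
[ 532.42061153 -203.12794213   74.90226801] [0.21764887 0.11263613 5.58157045]
```

View pics/scene12.png

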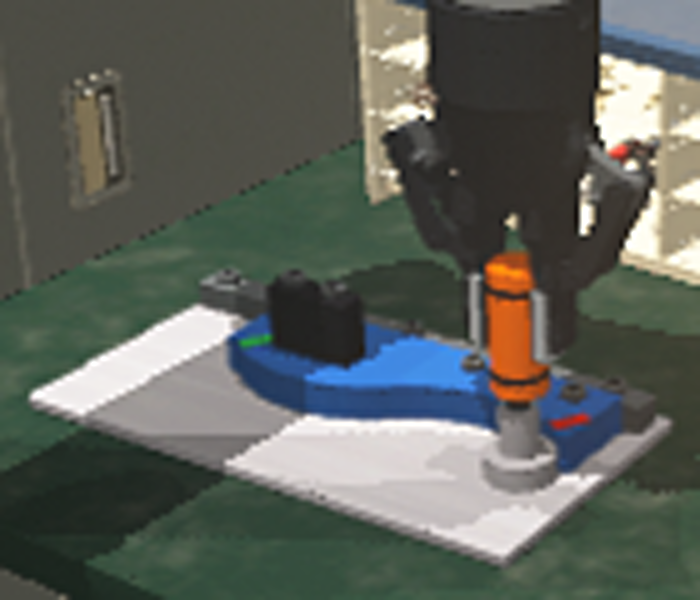

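Call:
move_arm(moves=[[[0, 0, 0, 0, 0, 0], [0, 0, 0, 0, 0, 0], [0, 0, 0, 0, 0, 0], [0, 0, 0, 0, 0, 0], [0, 0, 0, 0, 0, 0], [0, 0, -0.02, 0, 0, 0], [0, 0, -0.05, 0, 0, 0], [0, 0, -0.1, 0, 0, 0], [0, 0, -0.15, 0, 0, 0], [0, 0, -0.15, 0, 0, 0], [0, 0, -0.15, 0, 0, 0]]], jaw=1)

```text
clock: 30.85
eef_pos: [531.9, -202.4, 224.3]
tool_rot: [3.141, 0.001, -1.523]
force: [0.5, 0.5, -0.7]
width: 85.2
```

```bash
python3 - <<'E'
from h import *
s=ctrl.read_state();print(s['eef_pos'],s['force'],s['width'])
S=get_image('scene');T=get_image('top')
cv2.imwrite('pics/scene13.png',cv2.resize(S['color'][130:300,190:470],None,fx=2.85,fy=2.85,interpolation=2))
cv2.imwrite('pics/top13.png',cv2.resize(T['color'][150:250,190:330],None,fx=5,fy=5,interpolation=2))
print((proj(S,[532.7,-199.7,8])-[190,130])*2.85)
E
```

```text
[ 531.86119183 -202.38213349  224.3150459 ] [ 0.47062152  0.49409212 -0.66637299] 85.18141026940755
[295.07445402 267.49514193]
```

View pics/scene13.png

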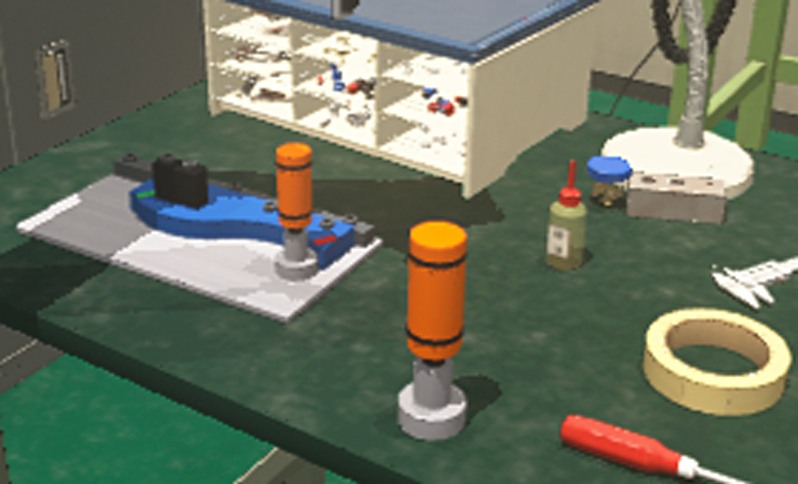

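View pics/top13.png

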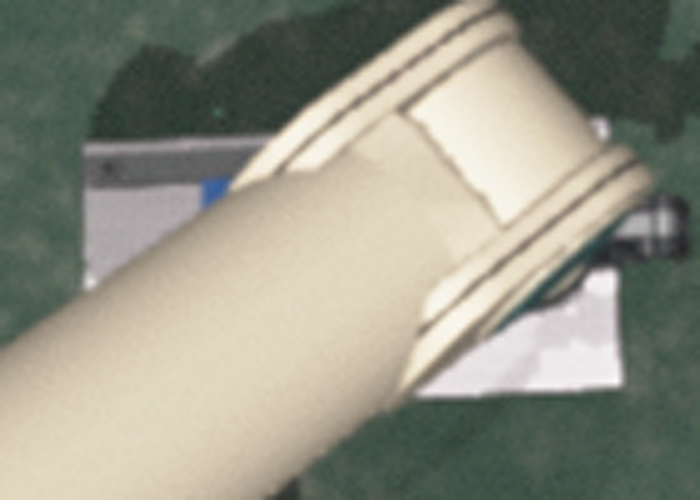

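```bash
python3 - <<'E'
from h import *
print(job.finish_job())
E
```

```text
the job is handed in; nothing more can be done
None
```

I closed the template, traced the edge from the green mark to the red mark, and left the stylus standing at the red mark. The job was handed in at about 31 s; it gives no verdict, so the result rests on my own checks.

- **Template:** I gripped the loose half by its bar, held it up lightly and pushed it to the fence, where the contact force was about 6 N. I then slid it along the fence until it butted the fixed half at about 5 N. The pictures before and after the run show no gap or step at the joint.
- **Trace:** I ran the smaller of the two styluses with its foot about 3 mm above the plate. The edge force was 1.2–2.3 N at every stop where I read it, from the green mark to the red mark. I only read it at the stops, so contact in between is inferred.
- **End state:** I lowered the stylus onto the plate, brought the sideways force to about zero, released it and raised the arm. The last scene picture shows it upright within a few mm of the red-mark position. The tape roll, oil bottle and screwdriver look undisturbed.
- **Limits of the checks:** The arm hid the joint from the top camera at the end, so the final closed state was confirmed from the scene camera only. Before the first move, the two cameras differed by about 2 mm on where the fixture stood, so I refined that with the fence and joint contacts.

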